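# Put the office hand stamps back on their stand in order of size

## Robot

A 6-joint arm with a two-finger parallel gripper is mounted at the origin on the work surface. World frame = base frame: x ahead of the robot, y to its left, z up, the work surface at z = 0. Lengths are in m, angles in rad, forces in N, time in s.
With the tool pointing down it reaches from about 0.375 to 0.9 m from the base axis. Payload 3.1 kg.
Tool frame: the origin (TCP) lies midway between the tips of the shut fingers; the grasp point (between the pads) lies 19 mm behind it; y points along the fingers, x is the direction in which the jaws open and shut, and the axes are right-handed (so a half turn about y gives the same grasp; the last joint's range is limited). The gripper opens to 87 mm and grips with 3 to 60 N. Pads are 19 mm wide; open, the fingers measure 117 mm over their backs; the gripper's body (75 mm by 190 mm) begins 51 mm behind the grasp point.
Start: joints at [-0.178, 0.527, 1.433, -0, 1.181, -0.178], TCP at [0.625, 0, 0.223] pointing down, gripper open.
Joint ranges: [-3.08, 3.08], [-0.75, 2.2], [0.22, 2.44], [-1.43, 4.57], [0, 2.65], [-2.85, 2.85]. Speed limits (rad/s): [2.79, 2.79, 3.14, 3.14, 3.14, 3.14].

## Interface

Orientations are given as a unit quaternion [x, y, z, w].
In Python, from rig import * gives the robot as it stands.
- The arm moves only by the tool jog_arm, never from a script. Its argument "series" is a list of rows, each a list of 7 numbers: the shift along the tool's x, y, z in mm, then the turn, a rotation vector about the tool's x, y, z in rad, then the gripper's target within -1 to 1 (shut at 1, half-way at 0, fully open at -1). A call has 1 to 20 rows; each row is the pose to reach, as a shift and turn from the pose commanded when the call began, along the tool's axes at that moment; what a row does not reach only later rows make up. A row lasts 1/8 s, in which the tool goes at most 62.5 mm and 10.7 degrees, less where a joint would pass 70% of its speed; a pose out of reach is approached as far as the arm can. A call with a gripper value outside its range is refused whole. The fingers move at their own pace and stop on an object; "grip_force" is the grip in N (left out, the last holds). Time passes only in rows, so rows that repeat a pose let the fingers close. It gives the time, the measured TCP pose, the force and the opening at its end, in the units of the state.
- get_obs(): the state, without advancing time (a new reading comes with each control period).
- camera(name): name is "scene" or "side" or "wrist"; returns a dict with "img" (480x640x3 uint8, red, green, blue), "depth" (480x640 float32, m along the optical axis (not along the pixel's ray), 0 where there is no reading), "camera_matrix" (3x3 intrinsics, pixels), "D" ([k1, k2, p1, p2, k3] as OpenCV has them; the pictures are not rectified), "rvec" (rotation vector, rad) and "tvec" (3), from world to camera coordinates, as OpenCV has them. Camera axes: x right, y down, z forward; pixel columns grow to the right and rows downward; lengths in m; the calibration is good to about 2 mm. A picture is of the moment at which its call begins.
- hand_in(): hands the job in, once; it reports no verdict.
The state is a dict: "time": time; "q": joint angles; "joint_velocities": joint speeds; "joint_torque": joint torques, N m; "position": TCP position; "tool_rot": TCP orientation; "ft_force": force on the tool from outside, world axes, zero at the start; "moment": the same for the moment, N m; "grip_width": finger opening in m.
Only numpy, scipy, OpenCV 4.12 (cv2) and the standard library are available. Lean on these libraries where they do the work, as an engineer would, in place of code of your own. Each camera call takes 0.05 s, during which the arm holds its last target.

## Task

Put the four hand stamps back on the desk stand, one in the middle of each cork disc, in order of size: the largest on the disc next to the round ink pad, the smallest on the disc farthest from it. Set each one down gently, upright on its foot, and do not drop any stamp or knock over the flask.

Things in the scene. Friction and masses are not known exactly. Their poses are not given: they have to be found in the camera images.
- stamp_p_center (a point): the second largest of four round office hand stamps, loose, standing upright on the desk, steel foot down, wooden handle up: 84 mm tall overall; round steel foot 44 mm across and 12 mm thick (rubber face below), above it a straight upright round wooden handle 22 mm across up to the top. The point is on the axis half-way up, 42 mm above the underside; z along the handle, up. Weighs 60 to 111 g
- stamp_q_center (a point): the smallest of four round office hand stamps, loose, standing upright on the desk, steel foot down, wooden handle up: 64 mm tall overall; round steel foot 24 mm across and 12 mm thick (rubber face below), above it a straight upright round wooden handle 18 mm across up to the top. The point is on the axis half-way up, 32 mm above the underside; z along the handle, up. Weighs 25 to 46 g
- stamp_r_center (a point): the largest of four round office hand stamps, loose, standing upright on the desk, steel foot down, wooden handle up: 94 mm tall overall; round steel foot 54 mm across and 12 mm thick (rubber face below), above it a straight upright round wooden handle 24 mm across up to the top. The point is on the axis half-way up, 47 mm above the underside; z along the handle, up. Weighs 84 to 156 g
- stamp_s_center (a point): the third largest of four round office hand stamps, loose, standing upright on the desk, steel foot down, wooden handle up: 74 mm tall overall; round steel foot 34 mm across and 12 mm thick (rubber face below), above it a straight upright round wooden handle 20 mm across up to the top. The point is on the axis half-way up, 37 mm above the underside; z along the handle, up. Weighs 38 to 72 g
- disc_a: one of four equal flat cork discs in a straight row, 75 mm apart, on a fixed pale wooden board (the stand, 96 x 470 mm, 8 mm thick), an end disc of the row, next to disc_b: 62 mm across, 4 mm thick, fixed. Origin at the centre of its underside, so that its flat top is 4 mm above the origin and 12 mm above the desk; z up, the row runs along its y axis (disc_a is at the +y end)
- disc_b: one of four equal flat cork discs in a straight row, 75 mm apart, on a fixed pale wooden board (the stand, 96 x 470 mm, 8 mm thick), an inner disc of the row, next to disc_a and disc_c: 62 mm across, 4 mm thick, fixed. Origin at the centre of its underside, so that its flat top is 4 mm above the origin and 12 mm above the desk; z up, the row runs along its y axis (disc_a is at the +y end)
- disc_c: one of four equal flat cork discs in a straight row, 75 mm apart, on a fixed pale wooden board (the stand, 96 x 470 mm, 8 mm thick), an inner disc of the row, next to disc_b and disc_d: 62 mm across, 4 mm thick, fixed. Origin at the centre of its underside, so that its flat top is 4 mm above the origin and 12 mm above the desk; z up, the row runs along its y axis (disc_a is at the +y end)
- disc_d: one of four equal flat cork discs in a straight row, 75 mm apart, on a fixed pale wooden board (the stand, 96 x 470 mm, 8 mm thick), an end disc of the row, next to disc_c: 62 mm across, 4 mm thick, fixed. Origin at the centre of its underside, so that its flat top is 4 mm above the origin and 12 mm above the desk; z up, the row runs along its y axis (disc_a is at the +y end)
- ink_pad: round black ink pad tin, 72 mm across, 16 mm high, open with a dark red pad in it, fixed at one end of the row of discs on the stand, 77.5 mm beyond the end disc's centre (beyond disc_a or beyond disc_d: it differs from start to start; a square grey sponge box 66 x 62 x 16 mm is at the other end). Origin at the centre of its underside
- flask: pale pink closed drinking flask, loose, standing upright to the left of the stand, 66 mm across, 210 mm tall with its steel cap. Origin at the centre of its underside, z up
Not all that is in view belongs to the job. What is shaped like the part that bears stamp_s_center but pink is not meant. Leave any pink look-alike of the part that bears stamp_q_center alone.

How it is judged:
At the end, for the whole second after the job is handed in: Each stamp stands upright (within 0.1 rad), released and at rest with its foot on its own cork disc (height within 4 mm), its axis within 12 mm of the disc's centre, in order of size from the largest on the disc next to the ink pad to the smallest on the farthest disc (((horizontal distance between ink_pad and disc_a below 0.12 m and horizontal distance between stamp_r_center and disc_a below 0.012 m and z of stamp_r_center in the frame of disc_a between 0.047 and 0.055 m and horizontal distance between stamp_p_center and disc_b below 0.012 m and z of stamp_p_center in the frame of disc_b between 0.042 and 0.05 m and horizontal distance between stamp_s_center and disc_c below 0.012 m and z of stamp_s_center in the frame of disc_c between 0.037 and 0.045 m and horizontal distance between stamp_q_center and disc_d below 0.012 m and z of stamp_q_center in the frame of disc_d between 0.032 and 0.04 m) or (horizontal distance between ink_pad and disc_d below 0.12 m and horizontal distance between stamp_r_center and disc_d below 0.012 m and z of stamp_r_center in the frame of disc_d between 0.047 and 0.055 m and horizontal distance between stamp_p_center and disc_c below 0.012 m and z of stamp_p_center in the frame of disc_c between 0.042 and 0.05 m and horizontal distance between stamp_s_center and disc_b below 0.012 m and z of stamp_s_center in the frame of disc_b between 0.037 and 0.045 m and horizontal distance between stamp_q_center and disc_a below 0.012 m and z of stamp_q_center in the frame of disc_a between 0.032 and 0.04 m)) and angle between each of stamp_r_center, stamp_p_center, stamp_s_center, stamp_q_center's own z axis and vertical below 0.1 rad and linear speed of each of stamp_r, stamp_p, stamp_s, stamp_q below 0.02 m/s); the robot touches nothing.
It fails at once if the flask is knocked over (angle between flask's own z axis and vertical above 0.5 rad).
It fails at once if a stamp is dropped or thrown: the largest moves faster than 0.7 m/s while the fingers are not touching it (linear speed of stamp_r above 0.7 m/s and contact force between the fingers and stamp_r below 0.01 N).
It fails at once if a stamp is dropped or thrown: the second largest moves faster than 0.7 m/s while the fingers are not touching it (linear speed of stamp_p above 0.7 m/s and contact force between the fingers and stamp_p below 0.01 N).
It fails at once if a stamp is dropped or thrown: the third largest moves faster than 0.7 m/s while the fingers are not touching it (linear speed of stamp_s above 0.7 m/s and contact force between the fingers and stamp_s below 0.01 N).
It fails at once if a stamp is dropped or thrown: the smallest moves faster than 0.7 m/s while the fingers are not touching it (linear speed of stamp_q above 0.7 m/s and contact force between the fingers and stamp_q below 0.01 N).
It also fails if it takes over 106 s, if anything falls off the work surface, if the arm or the gripper's body presses on something with over 40 N, if the wrist force passes 120 N, or if a joint passes its speed limit or range.

## Working session

There is one attempt and no reset: what is moved stays moved. The work goes in short steps, Python scripts to look and compute and a tool call to move; the robot and the scene stay as the last step left them, time stands still between calls to the robot, and variables do not carry over. Pictures are saved under pics/ and viewed, and the job is handed in when it is done.

Besides the shell and the picture viewer there is one more tool, called after "Request:" as a command line: name --pt "numbers of a row" for each row, then --argument value for the rest. jog_arm: Moves the arm, as the interface text tells. Its arguments: {"type":"object","properties":{"series":{"type":"array","items":{"type":"array","items":{"type":"number"}}},"grip_force":{"type":"number"}},"required":["series"]}

```bash
ls; mkdir -p pics
python3 - <<'E'
from rig import *
import cv2,pickle
o=get_obs();print(o)
for n in ("scene","side","wrist"):
    c=camera(n);pickle.dump(c,open(f"{n}0.pkl","wb"));cv2.imwrite(f"pics/{n}0.png",c["img"][:,:,::-1])
    print(n,c["camera_matrix"].tolist(),c["D"],c["rvec"],c["tvec"])
E
```

```text
pics
{'time': 0.0, 'q': array([-1.78507878e-01,  5.28450826e-01,  1.43389506e+00, -7.92468725e-06,
        1.18140261e+00, -1.78490542e-01]), 'joint_velocities': array([-2.37324332e-04,  1.25044677e-03,  1.04646800e-03, -2.21556939e-03,
       -6.70583637e-05,  8.14916287e-05]), 'joint_torque': array([-5.45745443e-04, -4.40045428e+01, -1.76593530e+01,  6.32597599e-02,
        5.83207863e-02, -1.53719384e-04]), 'position': array([6.24268666e-01, 1.54217739e-04, 2.21583369e-01]), 'tool_rot': array([-0.70697359,  0.00075562,  0.00074549,  0.70723915]), 'ft_force': array([-0.40607167,  0.18176921, -0.65637536]), 'moment': array([-0.02817713,  0.01557779, -0.00458168]), 'grip_width': 0.08695609890919806}
scene [[535.8723800057558, 0.0, 322.6127529829514], [0.0, 535.8723800057558, 244.70746472634198], [0.0, 0.0, 1.0]] [0.02518026 0.         0.         0.         0.        ] [ 0.99914376  2.59227111 -0.84083095] [ 0.34922534 -0.31263704  1.36678899]
side [[554.1288696526497, 0.0, 309.1932891425893], [0.0, 554.1288696526497, 254.55261108257565], [0.0, 0.0, 1.0]] [-0.08061967  0.          0.          0.          0.        ] [ 2.33623616 -0.65492505  0.23869555] [-0.42841222  0.3016307   1.19464113]
wrist [[342.5292830385979, 0.0, 317.6153467648571], [0.0, 342.5292830385979, 236.5741486706868], [0.0, 0.0, 1.0]] [-0.06657457  0.          0.          0.          0.        ] [-2.85805009e+00 -2.52122431e-03  1.70535000e-03] [-0.62388539 -0.03443688  0.39134945]
```

View pics/scene0.png

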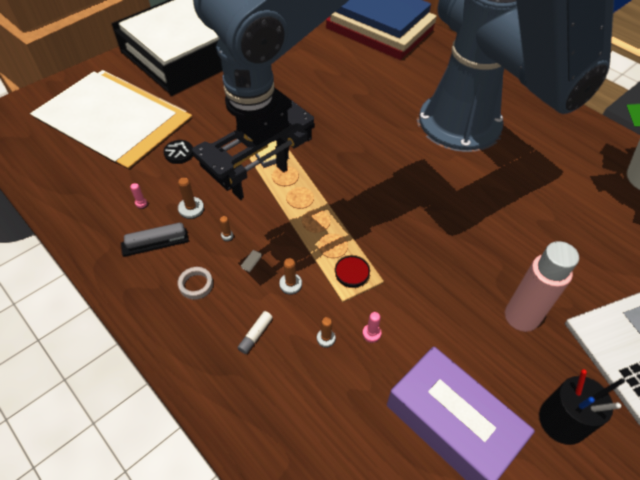

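View pics/side0.png

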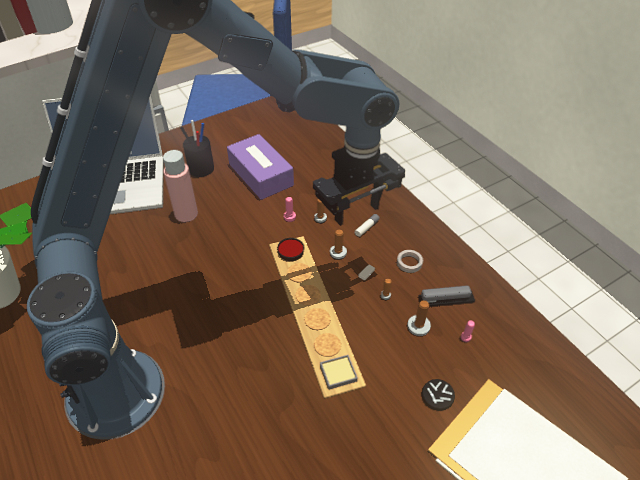

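View pics/wrist0.png

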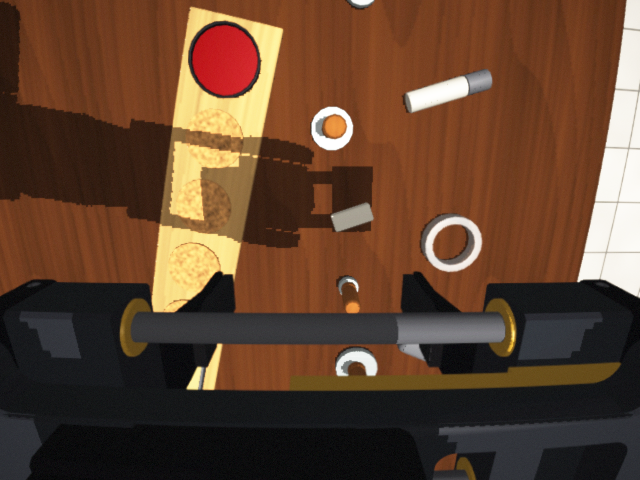

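```bash
cat > h.py <<'E'
import numpy as np,cv2,pickle
def cloud(c):
    K=c["camera_matrix"];D=c["D"];H,W=c["depth"].shape
    u,v=np.meshgrid(np.arange(W),np.arange(H))
    p=cv2.undistortPoints(np.stack([u,v],-1).reshape(-1,1,2).astype(np.float64),K,D).reshape(H,W,2)
    R=cv2.Rodrigues(c["rvec"])[0]
    d=c["depth"][...,None].astype(float)
    P=np.concatenate([p*d,d],-1)-np.ravel(c["tvec"])
    return P@R   # R^T (P-t)
def ray(c,uv,z):
    p=cv2.undistortPoints(np.array(uv,float).reshape(-1,1,2),c["camera_matrix"],c["D"]).reshape(-1,2)
    R=cv2.Rodrigues(c["rvec"])[0];d=np.c_[p,np.ones(len(p))]@R;o=-R.T@np.ravel(c["tvec"])
    return o+d*((z-o[2])/d[:,2])[:,None]
def proj(c,P):
    return cv2.projectPoints(np.array(P,float).reshape(-1,3),c["rvec"],c["tvec"],c["camera_matrix"],c["D"])[0].reshape(-1,2)
E
python3 - <<'E'
from h import *
for n in ("scene","side"):
    c=pickle.load(open(f"{n}0.pkl","rb"));P=cloud(c);hsv=cv2.cvtColor(c["img"],cv2.COLOR_RGB2HSV)
    z=P[...,2]
    m0=(c["depth"]>0)&(P[...,0]>.4)&(P[...,0]<.9)&(abs(P[...,1])<.45)
    print(n,"desk z",np.percentile(z[m0&(z<.008)],[5,50,95]))
    # things taller than 18mm
    for lab,m in (("tall",m0&(z>.022)&(z<.12)),("foot",m0&(z>.007)&(z<.017)&(hsv[...,1]<70)&(hsv[...,2]>110))):
        k,L,st,ce=cv2.connectedComponentsWithStats(m.astype(np.uint8))
        for i in range(1,k):
            if st[i,4]<25: continue
            q=P[L==i];col=np.median(hsv[L==i],0)
            (cx,cy),r=cv2.minEnclosingCircle(q[:,:2].astype(np.float32))
            print(lab,ce[i].round(),st[i,4],"med",np.median(q,0).round(4),"zmax",q[:,2].max().round(3),"circ",round(cx,4),round(cy,4),round(r,4),"hsv",col)
E
```

```text
scene desk z [-0.00085041  0.0019534   0.00493557]
tall [266. 150.] 79 med [ 0.4436 -0.2277  0.0234] zmax 0.029 circ 0.4429 -0.2294 0.0336 hsv [ 23. 102. 234.]
tall [270. 160.] 50 med [ 0.46   -0.1956  0.0246] zmax 0.028 circ 0.4615 -0.1975 0.0193 hsv [ 21.   79.  159.5]
tall [186. 192.] 321 med [ 0.6766 -0.2012  0.0688] zmax 0.097 circ 0.6744 -0.2068 0.0127 hsv [ 12. 179.  76.]
tall [137. 192.] 163 med [ 0.7486 -0.2867  0.05  ] zmax 0.068 circ 0.7472 -0.2916 0.0111 hsv [173. 138. 135.]
tall [225. 225.] 144 med [ 0.6627 -0.0901  0.0531] zmax 0.068 circ 0.6608 -0.0935 0.0093 hsv [ 12. 181.  89.]
tall [154. 235.] 842 med [ 0.7798 -0.1749  0.0383] zmax 0.046 circ 0.7787 -0.176 0.0602 hsv [150.   6. 117.]
tall [352. 269.] 518 med [0.5309 0.15   0.0237] zmax 0.03 circ 0.5311 0.1514 0.0376 hsv [  0. 232. 145.]
tall [289. 271.] 268 med [0.6433 0.0912 0.0653] zmax 0.09 circ 0.6392 0.0867 0.0112 hsv [ 12. 181.  90.]
tall [258. 324.] 118 med [0.7442 0.1209 0.0232] zmax 0.026 circ 0.7465 0.1188 0.0303 hsv [ 21.  16. 245.]
tall [373. 323.] 220 med [0.6017 0.2725 0.0624] zmax 0.078 circ 0.5983 0.
[... 2732 characters left out ...]
0.6407 0.0838 0.0229 hsv [ 47.5  11.  221. ]
foot [409. 254.] 40 med [ 0.7932 -0.0195  0.014 ] zmax 0.017 circ 0.7823 -0.0253 0.0239 hsv [ 14.   50.5 120.5]
foot [367. 272.] 115 med [ 0.6632 -0.0126  0.0122] zmax 0.017 circ 0.6636 -0.0139 0.0233 hsv [ 22.  36. 136.]
foot [419. 326.] 208 med [ 0.6701 -0.2172  0.0124] zmax 0.017 circ 0.6736 -0.21 0.0271 hsv [ 49.  12. 214.]
foot [446. 390.] 35 med [ 0.6166 -0.3759  0.0137] zmax 0.017 circ 0.6205 -0.3773 0.012 hsv [ 45.  12. 191.]
foot [437. 397.] 81 med [ 0.5856 -0.3839  0.0145] zmax 0.017 circ 0.5961 -0.3752 0.0268 hsv [ 45.  13. 186.]
foot [501. 394.] 49 med [ 0.7151 -0.4468  0.0119] zmax 0.016 circ 0.7094 -0.4486 0.0226 hsv [ 28.  12. 250.]
```

Run:
```python
from h import *
for n in ("scene","side","wrist"):
    c=pickle.load(open(f"{n}0.pkl","rb"));P=cloud(c);hsv=cv2.cvtColor(c["img"],cv2.COLOR_RGB2HSV)
    z=P[...,2]
    m0=(c["depth"]>0)&(P[...,0]>.35)&(P[...,0]<.62)&(abs(P[...,1])<.35)&(z<.03)
    # board: yellowish H 15-32
    b=m0&(hsv[...,0]>=13)&(hsv[...,0]<=32)&(hsv[...,1]>50)&(hsv[...,2]>45)&(z>-.002)
    b=cv2.morphologyEx(b.astype(np.uint8),cv2.MORPH_OPEN,np.ones((3,3)))
    k,L,st,ce=cv2.connectedComponentsWithStats(b)
    g=[i for i in range(1,k) if st[i,4]>120]
    m=np.isin(L,g); uv=np.argwhere(m)[:,::-1]
    X=ray(c,uv,.008)[:,:2].astype(np.float32)
    r=cv2.minAreaRect(X);print(n,"board",r[0],r[1],r[2],[(ce[i].round(),st[i,4]) for i in g])
    red=m0&((hsv[...,0]<6)|(hsv[...,0]>174))&(hsv[...,1]>200)&(hsv[...,2]>60)&(P[...,1]>.05)
    k,L,st,ce=cv2.connectedComponentsWithStats(red.astype(np.uint8));i=1+np.argmax(st[1:,4])
    X=ray(c,np.argwhere(L==i)[:,::-1],.023)[:,:2].astype(np.float32);print("red",ce[i],cv2.minEnclosingCircle(X))
    v=c["img"].copy();v[m]=(0,255,0);cv2.imwrite(f"pics/b_{n}.png",v[:,:,::-1])
c=pickle.load(open("side0.pkl","rb"))
cv2.imwrite("pics/cropside.png",cv2.resize(c["img"][190:400,230:480,::-1],None,fx=3,fy=3,interpolation=2)[:600])
```

```text
scene board (0.49408647418022156, -0.006507307291030884) (0.4184103310108185, 0.10209593176841736) 76.14273071289062 [(array([316., 224.]), np.int32(5999))]
red [351.96023564 269.95876289] ((0.5321236848831177, 0.15017911791801453), 0.032389625906944275)
side board (0.477237731218338, -0.033279359340667725) (0.476322203874588, 0.1378648430109024) 75.81066131591797 [(array([317., 322.]), np.int32(6048))]
red [290.325    247.803125] ((0.5349763631820679, 0.15082032978534698), 0.031200766563415527)
wrist board (0.4899821877479553, -0.023723021149635315) (0.4517102539539337, 0.0981517806649208) 76.30992889404297 [(array([210., 169.]), np.int32(20972)), (array([212., 370.]), np.int32(513)), (array([195., 379.]), np.int32(179))]
red [224.09848059  59.56809229] ((0.5322155952453613, 0.15135300159454346), 0.03243521228432655)
```

View pics/cropside.png

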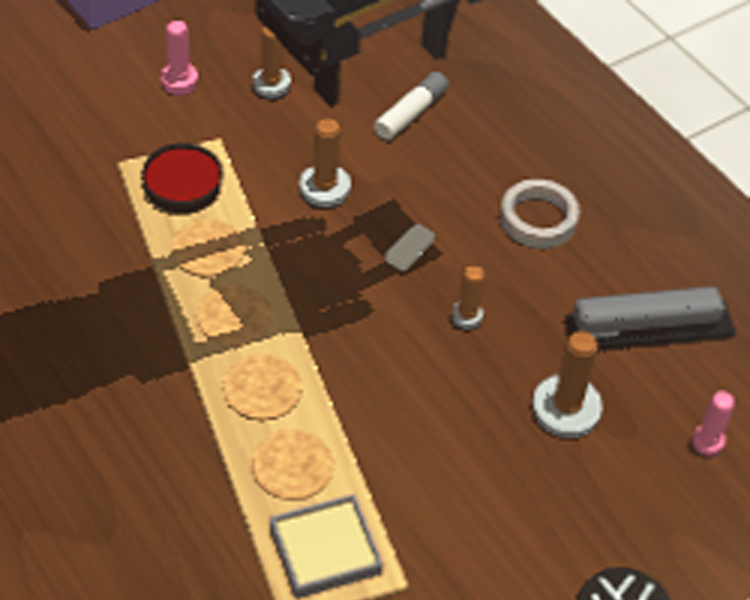

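View pics/b_side.png

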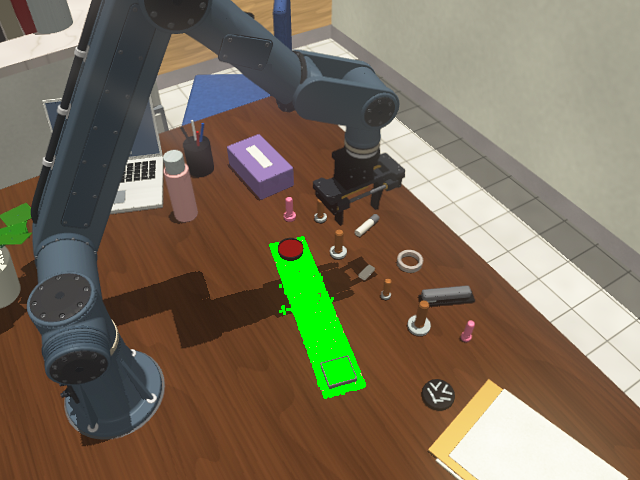

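Run:
```python
from h import *
s=pickle.load(open("side0.pkl","rb"));w=pickle.load(open("wrist0.pkl","rb"));sc=pickle.load(open("scene0.pkl","rb"))
print(ray(s,[(317.3,318.7),(327.3,344.7)],.012))
print(ray(w,[(215,137),(203,205),(193,267)],.012))
D=[(.5139,.0753,.012),(.4959,.0025,.012),(.4779,-.0703,.012),(.4599,-.1432,.012)]
for n,c in (("w",w),("s",s),("sc",sc)): print(n,proj(c,D).round(1).tolist())
v=cv2.resize(w["img"],None,fx=1,fy=1).copy()
for p in proj(w,D): cv2.drawMarker(v,tuple(int(round(x)) for x in p),(0,0,255),0,12,1)
cv2.imwrite("pics/wd.png",cv2.resize(v[0:330,100:420,::-1],None,fx=1.8,fy=1.8))
q=cv2.resize(sc["img"][140:360,110:400,::-1],None,fx=2.7,fy=2.7,interpolation=2)
cv2.imwrite("pics/scrop.png",q)
```

```text
[[ 0.47997988 -0.07125411  0.012     ]
 [ 0.46150601 -0.14455887  0.012     ]]
[[ 0.51539963  0.0781892   0.012     ]
 [ 0.49639898  0.00519126  0.012     ]
 [ 0.47760412 -0.06866237  0.012     ]]
w [[213.8, 139.8], [202.8, 207.4], [193.4, 268.3], [185.5, 322.9]]
s [[298.3, 272.4], [307.0, 294.8], [316.3, 318.8], [326.4, 344.6]]
sc [[332.7, 245.5], [315.7, 220.7], [299.8, 197.5], [284.9, 175.6]]
```

View pics/wd.png

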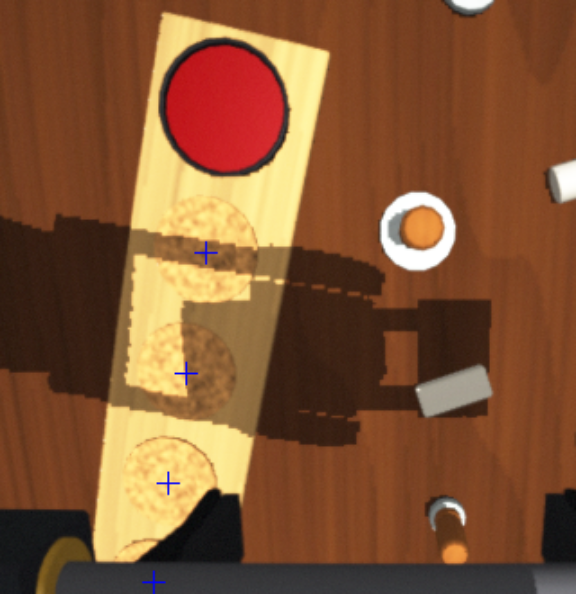

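View pics/scrop.png

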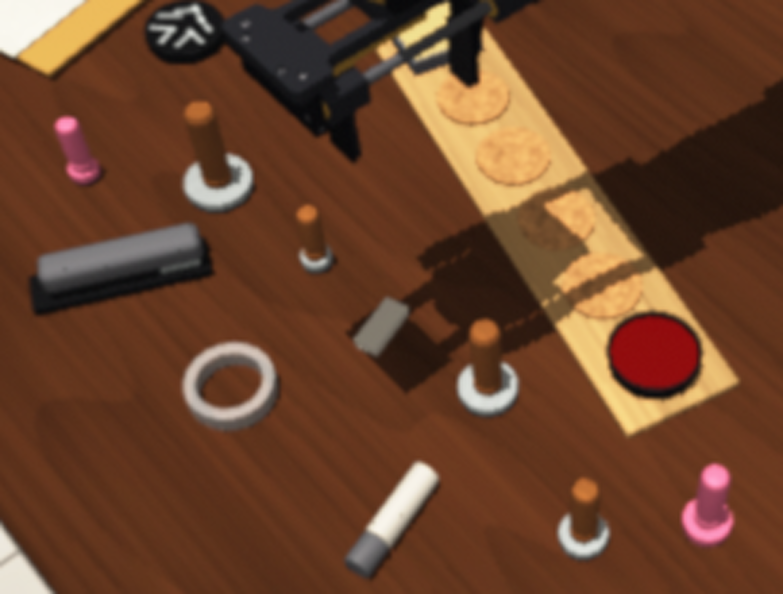

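Ink pad is at the +y end, so r→a, p→b, s→c, q→d. Candidates in the scene view: the wooden handles with steel feet are r (190,205), p (290,283), s (326,336) and q (226,236). Their heights and foot radii match. The pink ones at (138,196) and (373,327) are the look-alikes of q and s, so I leave them alone. The crop confirms this. I start with r.

Request:
jog_arm --pt "10 0 -42 0 0 0 -0.3" --pt "20 0 -84 0 0 0 -0.3" --pt "30 0 -126 0 0 0 -0.3" --pt "40 0 -168 0 0 0 -0.3" --pt "48 0 -208 0 0 0 -0.3" --pt "48 40 -208 0 0 0 -0.3" --pt "48 80 -208 0 0 0 -0.3" --pt "48 110 -208 0 0 0 -0.3" --pt "48 110 -208 0 0 0 -0.3" --pt "48 110 -208 0 0 0 -0.3" --grip_force 20

```text
time: 1.4
position: [0.6738, -0.2083, 0.1136]
tool_rot: [0.707, 0.001, 0.001, -0.707]
ft_force: [0.9, -0.7, 0.2]
grip_width: 0.0563
```

Run:
```python
from rig import *
from h import *
c=camera("wrist");cv2.imwrite("pics/w1.png",c["img"][:,:,::-1])
print(get_obs()["position"])
```

```text
[ 0.67418579 -0.208471    0.11432078]
```

View pics/w1.png

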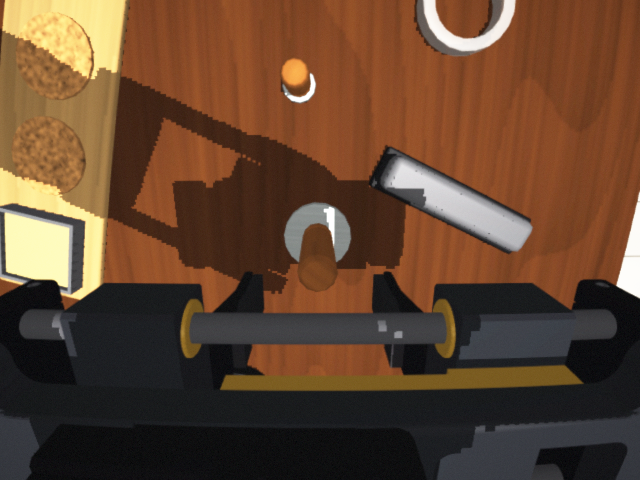

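r's handle at (318,270) is centred between the fingers (250 to 388). Next I descend, close and lift.

Request:
jog_arm --pt "0 25 0 0 0 0 -0.3" --pt "0 45 0 0 0 0 -0.3" --pt "0 58 0 0 0 0 -0.3" --pt "0 58 0 0 0 0 -0.3" --pt "0 58 0 0 0 0 1" --pt "0 58 0 0 0 0 1" --pt "0 58 0 0 0 0 1" --pt "0 58 0 0 0 0 1" --pt "0 58 0 0 0 0 1" --pt "0 58 0 0 0 0 1" --pt "0 53 0 0 0 0 1" --pt "0 40 0 0 0 0 1" --pt "0 15 0 0 0 0 1" --pt "0 -15 0 0 0 0 1" --pt "0 -45 0 0 0 0 1" --pt "0 -67 0 0 0 0 1" --pt "0 -67 0 0 0 0 1"

```text
time: 3.58
position: [0.6745, -0.2086, 0.1827]
tool_rot: [0.708, 0.002, 0.002, -0.706]
ft_force: [0.3, -0.2, -1.4]
grip_width: 0.0232
```

Request:
jog_arm --pt "-8 0 14 0 0 0 1" --pt "-26 0 46 0 0 0 1" --pt "-46 0 83 0 0 0 1" --pt "-66 0 119 0 0 0 1" --pt "-86 0 155 0 0 0 1" --pt "-106 0 191 0 0 0 1" --pt "-126 0 227 0 0 0 1" --pt "-144 0 259 0 0 0 1" --pt "-154 0 277 0 0 0 1" --pt "-158 0 284 0 0 0 1" --pt "-158 20 284 0 0 0 1" --pt "-158 50 284 0 0 0 1" --pt "-158 80 284 0 0 0 1" --pt "-158 98 284 0 0 0 1" --pt "-158 98 284 0 0 0 1" --pt "-158 98 284 0 0 0 1"

```text
time: 5.58
position: [0.5159, 0.0755, 0.0819]
tool_rot: [0.707, 0.0, 0.001, -0.707]
ft_force: [-0.3, 0.7, -1.9]
grip_width: 0.0232
```

Run:
```python
from rig import *
from h import *
print(get_obs()["position"],get_obs()["ft_force"])
for n in ("side","scene"):
    c=camera(n);pickle.dump(c,open(f"{n}1.pkl","wb"));cv2.imwrite(f"pics/{n}1.png",c["img"][:,:,::-1])
    u,v=proj(c,(.5148,.0765,.012))[0].astype(int);print(u,v)
    cv2.imwrite(f"pics/{n}1c.png",cv2.resize(c["img"][v-70:v+70,u-90:u+90,::-1],None,fx=4,fy=4,interpolation=2))
```

```text
[0.51592619 0.07552356 0.08194576] [-0.28363389  0.67186511 -1.90632543]
298 271
332 246
```

View pics/side1c.png

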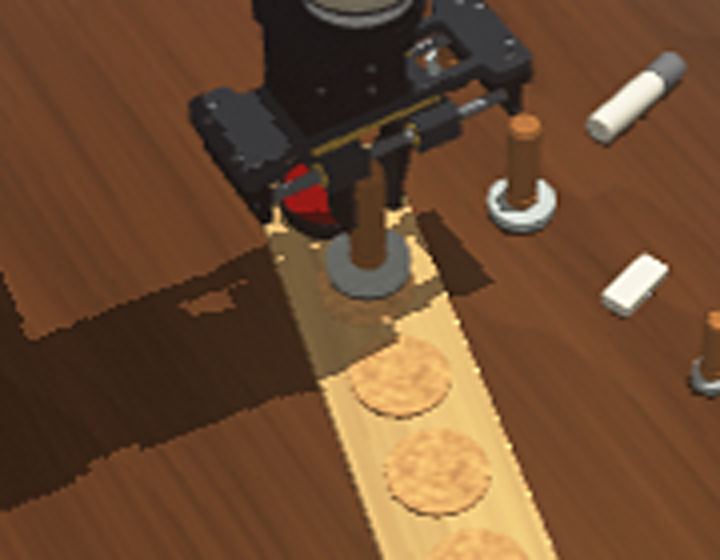

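View pics/scene1c.png

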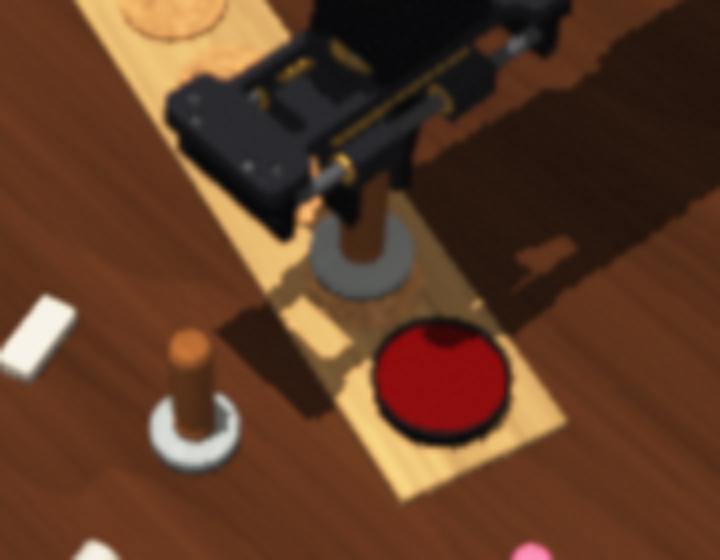

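The views show r's foot upright just above disc a and centred on it. I lower it gently and release.

Request:
jog_arm --pt "0 6 0 0 0 0 1" --pt "0 10 0 0 0 0 1" --pt "0 13 0 0 0 0 1" --pt "0 14.5 0 0 0 0 1" --pt "0 15.5 0 0 0 0 1" --pt "0 15.5 0 0 0 0 1" --pt "0 15.5 0 0 0 0 1"

```text
time: 6.55
position: [0.515, 0.0761, 0.0667]
tool_rot: [0.707, 0.0, 0.0, -0.707]
ft_force: [-1.0, 0.7, 6.0]
grip_width: 0.0231
```

Request:
jog_arm --pt "0 0 0 0 0 0 -0.3" --pt "0 0 0 0 0 0 -0.3" --pt "0 0 0 0 0 0 -0.3" --pt "0 0 0 0 0 0 -0.3" --pt "0 -15 0 0 0 0 -0.3" --pt "0 -45 0 0 0 0 -0.3" --pt "0 -80 0 0 0 0 -0.3" --pt "0 -103.5 0 0 0 0 -0.3" --pt "40 -103.5 3 0 0 0 -0.3" --pt "85 -103.5 6 0 0 0 -0.3" --pt "124 -103.5 9 0 0 0 -0.3" --pt "124 -80 9 0 0 0 -0.3" --pt "124 -50 9 0 0 0 -0.3" --pt "124 -50 9 0 0 0 -0.3" --pt "124 -50 9 0 0 0 -0.3"

```text
time: 8.43
position: [0.6397, 0.085, 0.1175]
tool_rot: [0.707, 0.001, 0.001, -0.707]
ft_force: [-0.2, -0.8, 0.2]
grip_width: 0.0566
```

Run:
```python
from rig import *
from h import *
print(get_obs()["position"])
for n in ("wrist","side"):
    c=camera(n);cv2.imwrite(f"pics/{n}2.png",c["img"][:,:,::-1])
```

```text
[0.63967627 0.08502562 0.11747025]
```

View pics/wrist2.png

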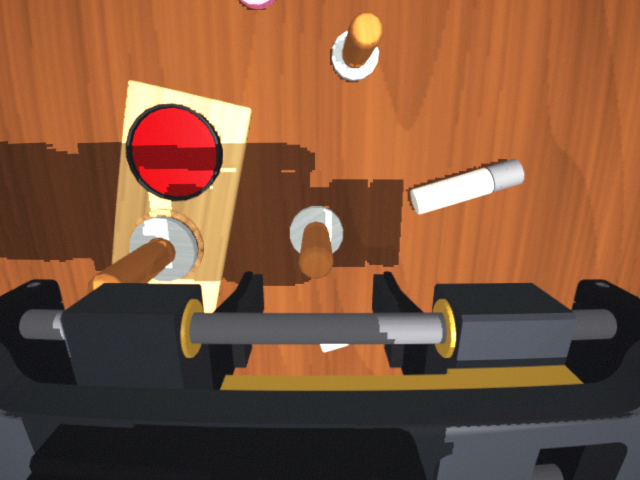

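View pics/side2.png

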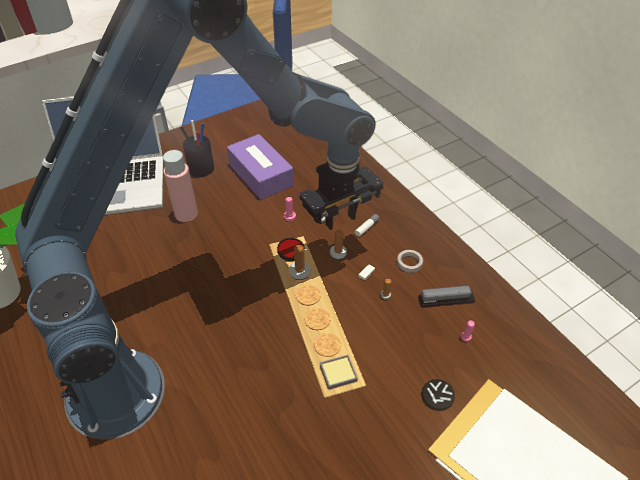

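p's handle at (317,262) is centred in the jaws. r stands on disc a.

Request:
jog_arm --pt "0 25 0 0 0 0 -0.3" --pt "0 50 0 0 0 0 -0.3" --pt "0 71.5 0 0 0 0 -0.3" --pt "0 71.5 0 0 0 0 -0.3" --pt "0 71.5 0 0 0 0 1" --pt "0 71.5 0 0 0 0 1" --pt "0 71.5 0 0 0 0 1" --pt "0 71.5 0 0 0 0 1" --pt "0 71.5 0 0 0 0 1" --pt "0 71.5 0 0 0 0 1" --pt "0 66 0 0 0 0 1" --pt "0 50 0 0 0 0 1" --pt "0 20 0 0 0 0 1" --pt "0 -15 0 0 0 0 1" --pt "0 -45 0 0 0 0 1" --pt "0 -63.5 0 0 0 0 1" --pt "0 -63.5 0 0 0 0 1"

```text
time: 10.65
position: [0.64, 0.085, 0.1815]
tool_rot: [0.707, 0.001, 0.001, -0.707]
ft_force: [-0.1, 0.9, -0.5]
grip_width: 0.0216
```

```bash
cat > chk.py <<'E'
from rig import *
from h import *
import sys
t=sys.argv[1]
print(get_obs()["position"],get_obs()["grip_width"])
D=[(.5148,.0765),(.4965,.0038),(.4785,-.0697),(.461,-.143)]
for n in ("scene","side"):
    c=camera(n);pickle.dump(c,open(f"{n}{t}.pkl","wb"));P=cloud(c);hsv=cv2.cvtColor(c["img"],cv2.COLOR_RGB2HSV);z=P[...,2]
    m0=(c["depth"]>0)
    for i,(x,y) in enumerate(D):
        near=m0&(np.hypot(P[...,0]-x,P[...,1]-y)<.045)
        f=near&(hsv[...,1]<75)&(hsv[...,2]>40)&(z>.017)&(z<.030)
        d=near&(hsv[...,1]>75)&(z>.006)&(z<.018)&(hsv[...,2]>60)&(hsv[...,0]<19)
        hn=near&(z>.04)&(hsv[...,0]<20)&(hsv[...,1]>100)&(z<.115)
        for l,m in(("foot",f),("handle",hn)):
            if m.sum()>20:
                X=P[m];k=(X[:,2]>.0)
                print(n,"abcd"[i],l,m.sum(),[np.round(a,4) for a in cv2.minEnclosingCircle(X[:,:2].astype(np.float32))],"zmax",X[:,2].max().round(3))
    u,v=proj(c,(.488,-.03,.012))[0].astype(int)
    cv2.imwrite(f"pics/{n}{t}c.png",cv2.resize(c["img"][v-75:v+75,u-100:u+100,::-1],None,fx=4,fy=4,interpolation=2))
E
python3 chk.py 3
```

```text
[0.63999945 0.08502096 0.18151817] 0.021568474090343005
scene a foot 312 [array([0.5149, 0.0774]), np.float64(0.0282)] zmax 0.03
scene a handle 304 [array([0.5167, 0.0754]), np.float64(0.0126)] zmax 0.112
side a foot 206 [array([0.5146, 0.0837]), np.float64(0.038)] zmax 0.03
side a handle 209 [array([0.5161, 0.0728]), np.float64(0.0131)] zmax 0.11
```

View pics/side3c.png

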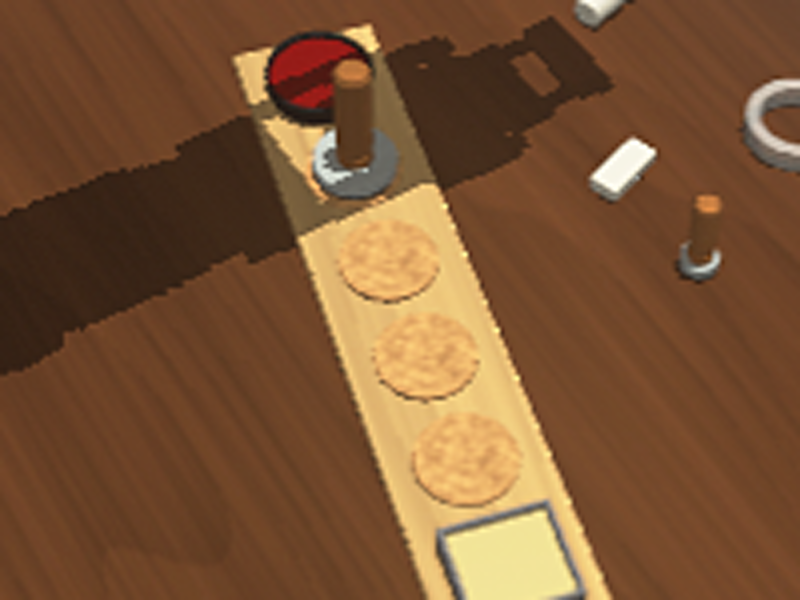

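View pics/scene3c.png

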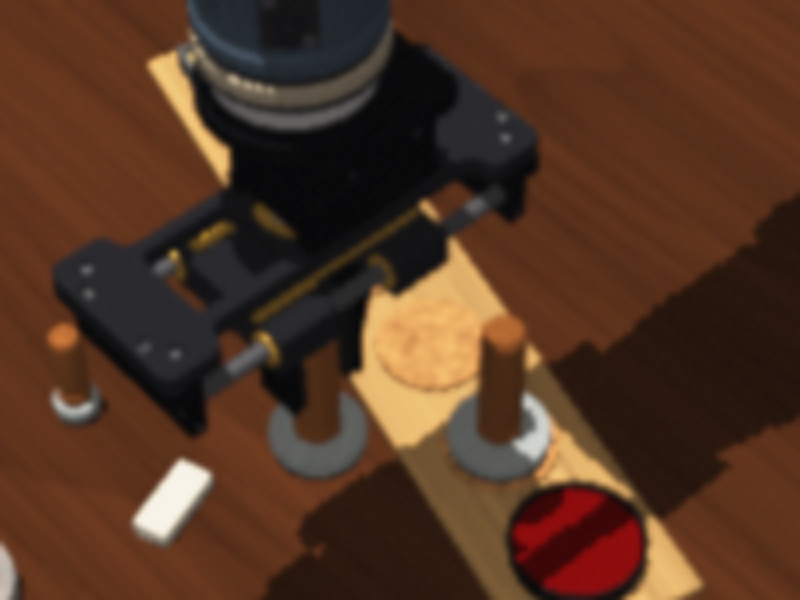

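r stands upright on disc a, about 2 mm off centre in the scene view. p is in the grip. Now I carry p to disc b.

Request:
jog_arm --pt "-8 0 -5 0 0 0 1" --pt "-28 0 -16 0 0 0 1" --pt "-58 0 -33 0 0 0 1" --pt "-88 0 -51 0 0 0 1" --pt "-118 0 -68 0 0 0 1" --pt "-136 0 -79 0 0 0 1" --pt "-142 0 -82 0 0 0 1" --pt "-142 20 -82 0 0 0 1" --pt "-142 50 -82 0 0 0 1" --pt "-142 80 -82 0 0 0 1" --pt "-142 105 -82 0 0 0 1" --pt "-142 115 -82 0 0 0 1" --pt "-142 119 -82 0 0 0 1" --pt "-142 122 -82 0 0 0 1" --pt "-142 123 -82 0 0 0 1" --pt "-142 124 -82 0 0 0 1" --pt "-142 124 -82 0 0 0 1" --pt "-142 124 -82 0 0 0 1"

```text
time: 13.0
position: [0.4974, 0.0029, 0.0567]
tool_rot: [0.707, 0.001, 0.001, -0.707]
ft_force: [-1.9, 0.8, 5.3]
grip_width: 0.0213
```

```bash
python3 chk.py 4
```

```text
[0.49740487 0.00294732 0.05671185] 0.021330361935388224
scene a foot 323 [array([0.5167, 0.0741]), np.float64(0.0281)] zmax 0.029
scene a handle 304 [array([0.5161, 0.0759]), np.float64(0.0122)] zmax 0.111
scene b foot 180 [array([0.4993, 0.005 ]), np.float64(0.0217)] zmax 0.029
scene b handle 157 [array([0.4968, 0.0055]), np.float64(0.0241)] zmax 0.109
side a foot 23 [array([0.5175, 0.0744]), np.float64(0.0286)] zmax 0.03
side b foot 136 [array([0.4973, 0.0022]), np.float64(0.0228)] zmax 0.029
side b handle 141 [array([0.5018, 0.002 ]), np.float64(0.0241)] zmax 0.114
```

View pics/side4c.png

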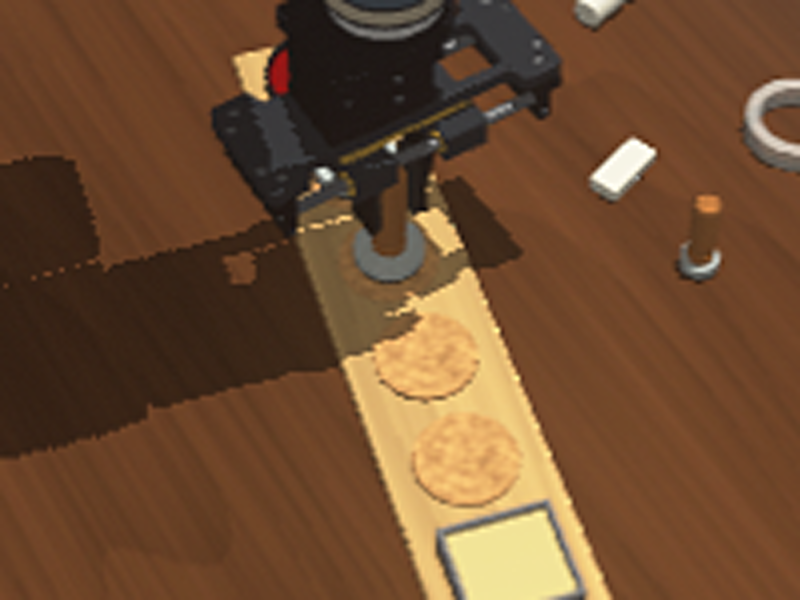

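p rests on disc b (5 N contact). I release it and go to s.

Request:
jog_arm --pt "0 0 0 0 0 0 -0.3" --pt "0 0 0 0 0 0 -0.3" --pt "0 0 0 0 0 0 -0.3" --pt "0 0 0 0 0 0 -0.3" --pt "0 -15 0 0 0 0 -0.3" --pt "0 -45 0 0 0 0 -0.3" --pt "0 -80 0 0 0 0 -0.3" --pt "0 -115 0 0 0 0 -0.3" --pt "28 -115 36 0 0 0 -0.3" --pt "57 -115 72 0 0 0 -0.3" --pt "86 -115 108 0 0 0 -0.3" --pt "115 -115 144 0 0 0 -0.3" --pt "143 -115 180 0 0 0 -0.3" --pt "171 -115 215.5 0 0 0 -0.3" --pt "171 -90 215.5 0 0 0 -0.3" --pt "171 -59 215.5 0 0 0 -0.3" --pt "171 -49 215.5 0 0 0 -0.3" --pt "171 -49 215.5 0 0 0 -0.3"

```text
time: 15.35
position: [0.6676, 0.2184, 0.1046]
tool_rot: [0.707, -0.0, -0.0, -0.707]
ft_force: [-1.2, -0.1, 0.2]
grip_width: 0.0568
```

```bash
python3 chk.py 5
python3 - <<'E'
from rig import *
import cv2
cv2.imwrite("pics/wrist5.png",camera("wrist")["img"][:,:,::-1])
E
```

```text
[0.66763918 0.21838712 0.10456568] 0.056833860954388006
side a foot 165 [array([0.5138, 0.0839]), np.float64(0.0368)] zmax 0.03
side a handle 206 [array([0.5156, 0.0729]), np.float64(0.0129)] zmax 0.108
side b foot 137 [array([0.4969, 0.0019]), np.float64(0.0241)] zmax 0.029
side b handle 168 [array([4.977e-01, 1.000e-04]), np.float64(0.0113)] zmax 0.099
```

View pics/wrist5.png

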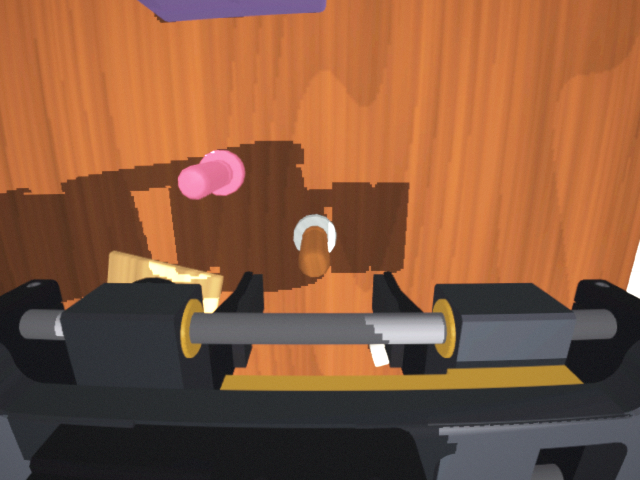

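View pics/scene5c.png

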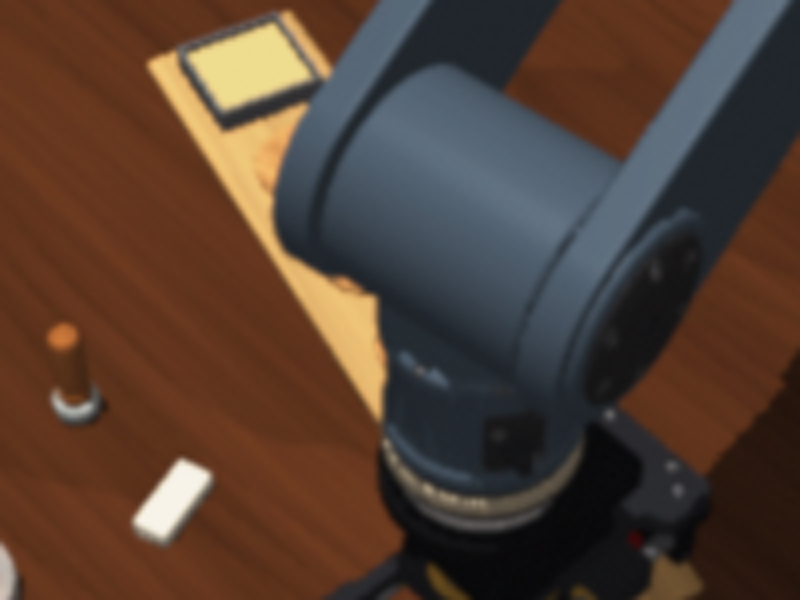

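s's handle at (314,258) is centred. The pink one at (210,175) is clear to the left.

Request:
jog_arm --pt "0 25 0 0 0 0 -0.3" --pt "0 50 0 0 0 0 -0.3" --pt "0 70 0 0 0 0 -0.3" --pt "0 70 0 0 0 0 -0.3" --pt "0 70 0 0 0 0 1" --pt "0 70 0 0 0 0 1" --pt "0 70 0 0 0 0 1" --pt "0 70 0 0 0 0 1" --pt "0 70 0 0 0 0 1" --pt "0 70 0 0 0 0 1" --pt "0 64 0 0 0 0 1" --pt "0 50 0 0 0 0 1" --pt "0 20 0 0 0 0 1" --pt "0 -15 0 0 0 0 1" --pt "0 -45 0 0 0 0 1" --pt "0 -70 0 0 0 0 1" --pt "0 -70 0 0 0 0 1"

```text
time: 17.62
position: [0.6699, 0.2189, 0.1783]
tool_rot: [-0.707, -0.002, -0.002, 0.708]
ft_force: [0.5, -0.4, -0.3]
grip_width: 0.0195
```

Request:
jog_arm --pt "-10 0 -15 0 0 0 1" --pt "-32 0 -49 0 0 0 1" --pt "-56 0 -86 0 0 0 1" --pt "-80 0 -122 0 0 0 1" --pt "-104 0 -159 0 0 0 1" --pt "-128 0 -196 0 0 0 1" --pt "-152 0 -232 0 0 0 1" --pt "-173 0 -265 0 0 0 1" --pt "-185 0 -283 0 0 0 1" --pt "-189 0 -289 0 0 0 1" --pt "-189 25 -289 0 0 0 1" --pt "-189 55 -289 0 0 0 1" --pt "-189 85 -289 0 0 0 1" --pt "-189 110 -289 0 0 0 1" --pt "-189 120 -289 0 0 0 1" --pt "-189 124 -289 0 0 0 1" --pt "-189 127 -289 0 0 0 1" --pt "-189 128.5 -289 0 0 0 1" --pt "-189 129 -289 0 0 0 1" --pt "-189 129 -289 0 0 0 1"

```text
time: 20.12
position: [0.4795, -0.0706, 0.0467]
tool_rot: [0.707, 0.001, 0.001, -0.707]
ft_force: [-0.9, 1.0, 6.9]
grip_width: 0.0198
```

```bash
python3 chk.py 6
```

```text
[ 0.47954889 -0.07062315  0.04666833] 0.01976950387895732
scene a foot 317 [array([0.515, 0.075]), np.float64(0.0281)] zmax 0.03
scene a handle 301 [array([0.5165, 0.0759]), np.float64(0.0119)] zmax 0.11
scene b foot 197 [array([0.4972, 0.0037]), np.float64(0.0229)] zmax 0.03
scene b handle 226 [array([0.4987, 0.004 ]), np.float64(0.0113)] zmax 0.101
scene c foot 95 [array([ 0.4797, -0.0688]), np.float64(0.0184)] zmax 0.029
scene c handle 157 [array([ 0.4768, -0.0701]), np.float64(0.0238)] zmax 0.113
side a foot 35 [array([0.5067, 0.0943]), np.float64(0.0296)] zmax 0.029
side a handle 65 [array([0.513 , 0.0736]), np.float64(0.0114)] zmax 0.11
side c foot 81 [array([ 0.4804, -0.0715]), np.float64(0.017)] zmax 0.029
side c handle 87 [array([ 0.4837, -0.0717]), np.float64(0.0229)] zmax 0.114
```

View pics/side6c.png

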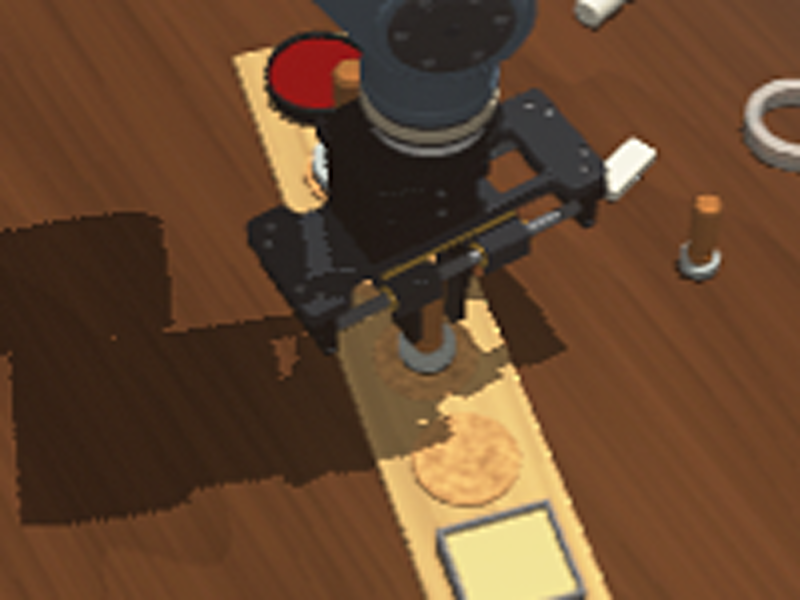

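s is centred on disc c. I release it and go to q.

Request:
jog_arm --pt "0 0 0 0 0 0 -0.3" --pt "0 0 0 0 0 0 -0.3" --pt "0 0 0 0 0 0 -0.3" --pt "0 0 0 0 0 0 -0.3" --pt "0 -15 0 0 0 0 -0.3" --pt "0 -45 0 0 0 0 -0.3" --pt "0 -80 0 0 0 0 -0.3" --pt "0 -110 0 0 0 0 -0.3" --pt "45 -110 -6 0 0 0 -0.3" --pt "90 -110 -12 0 0 0 -0.3" --pt "135 -110 -18 0 0 0 -0.3" --pt "182 -110 -25 0 0 0 -0.3" --pt "182 -80 -25 0 0 0 -0.3" --pt "182 -49 -25 0 0 0 -0.3" --pt "182 -49 -25 0 0 0 -0.3" --pt "182 -49 -25 0 0 0 -0.3"

```text
time: 22.22
position: [0.6616, -0.0956, 0.096]
tool_rot: [0.707, 0.001, 0.001, -0.707]
ft_force: [-0.5, 0.1, 0.8]
grip_width: 0.0566
```

Run:
```python
from rig import *
import cv2
cv2.imwrite("pics/wrist7.png",camera("wrist")["img"][:,:,::-1])
```

```text
(no output)
```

View pics/wrist7.png

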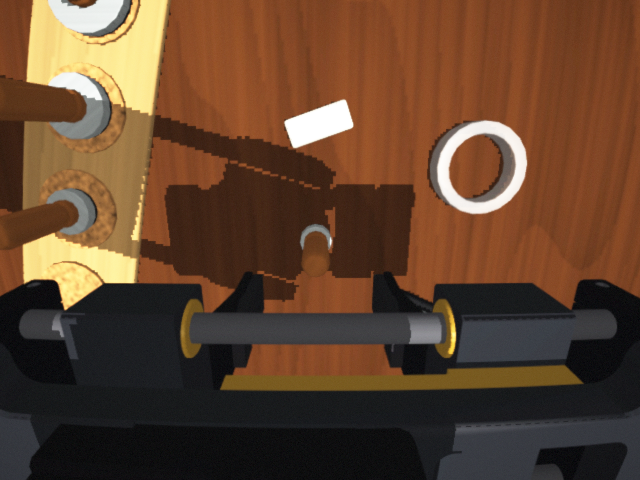

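q's handle at (316,258) is centred, and the three placed stamps stand on the left.

Request:
jog_arm --pt "0 25 0 0 0 0 -0.3" --pt "0 50 0 0 0 0 -0.3" --pt "0 68 0 0 0 0 -0.3" --pt "0 68 0 0 0 0 -0.3" --pt "0 68 0 0 0 0 1" --pt "0 68 0 0 0 0 1" --pt "0 68 0 0 0 0 1" --pt "0 68 0 0 0 0 1" --pt "0 68 0 0 0 0 1" --pt "0 68 0 0 0 0 1" --pt "0 62 0 0 0 0 1" --pt "0 48 0 0 0 0 1" --pt "0 20 0 0 0 0 1" --pt "0 -15 0 0 0 0 1" --pt "0 -45 0 0 0 0 1" --pt "0 -70 0 0 0 0 1" --pt "0 -70 0 0 0 0 1" --grip_force 15

```text
time: 24.4
position: [0.6628, -0.096, 0.168]
tool_rot: [0.708, 0.002, 0.002, -0.706]
ft_force: [-0.1, 0.3, -0.4]
grip_width: 0.0176
```

Request:
jog_arm --pt "-10 0 -2 0 0 0 1" --pt "-32 0 -8 0 0 0 1" --pt "-67 0 -16 0 0 0 1" --pt "-102 0 -25 0 0 0 1" --pt "-137 0 -33 0 0 0 1" --pt "-172 0 -41 0 0 0 1" --pt "-193 0 -47 0 0 0 1" --pt "-199 0 -48 0 0 0 1" --pt "-199 25 -48 0 0 0 1" --pt "-199 55 -48 0 0 0 1" --pt "-199 85 -48 0 0 0 1" --pt "-199 108 -48 0 0 0 1" --pt "-199 118 -48 0 0 0 1" --pt "-199 122 -48 0 0 0 1" --pt "-199 125 -48 0 0 0 1" --pt "-199 126.5 -48 0 0 0 1" --pt "-199 127 -48 0 0 0 1" --pt "-199 127 -48 0 0 0 1"

```text
time: 26.65
position: [0.4624, -0.1437, 0.0386]
tool_rot: [0.707, 0.001, 0.001, -0.707]
ft_force: [-0.5, 0.2, 5.3]
grip_width: 0.0173
```

```bash
python3 chk.py 8
```

```text
[ 0.46243392 -0.14367796  0.03861799] 0.017265973085242498
scene a foot 319 [array([0.515 , 0.0746]), np.float64(0.0278)] zmax 0.03
scene a handle 300 [array([0.5163, 0.0761]), np.float64(0.0126)] zmax 0.111
scene b foot 191 [array([0.4989, 0.004 ]), np.float64(0.0223)] zmax 0.03
scene b handle 223 [array([0.4986, 0.0034]), np.float64(0.012)] zmax 0.101
scene c foot 101 [array([ 0.4819, -0.0694]), np.float64(0.0176)] zmax 0.03
scene c handle 176 [array([ 0.4844, -0.0836]), np.float64(0.0263)] zmax 0.114
scene d foot 40 [array([ 0.4643, -0.1417]), np.float64(0.0109)] zmax 0.03
scene d handle 124 [array([ 0.4601, -0.1279]), np.float64(0.0334)] zmax 0.115
side a foot 141 [array([0.5154, 0.0841]), np.float64(0.037)] zmax 0.03
side a handle 48 [array([0.5142, 0.071 ]), np.float64(0.0104)] zmax 0.074
side b handle 105 [array([0.4977, 0.0013]), np.float64(0.011)] zmax 0.099
side d foot 31 [array([ 0.4626, -0.1476]), np.float64(0.0107)] zmax 0.03
side d handle 60 [array([ 0.4554, -0.1574]), np.float64(0.0317)] zmax 0.114
```

View pics/side8c.png

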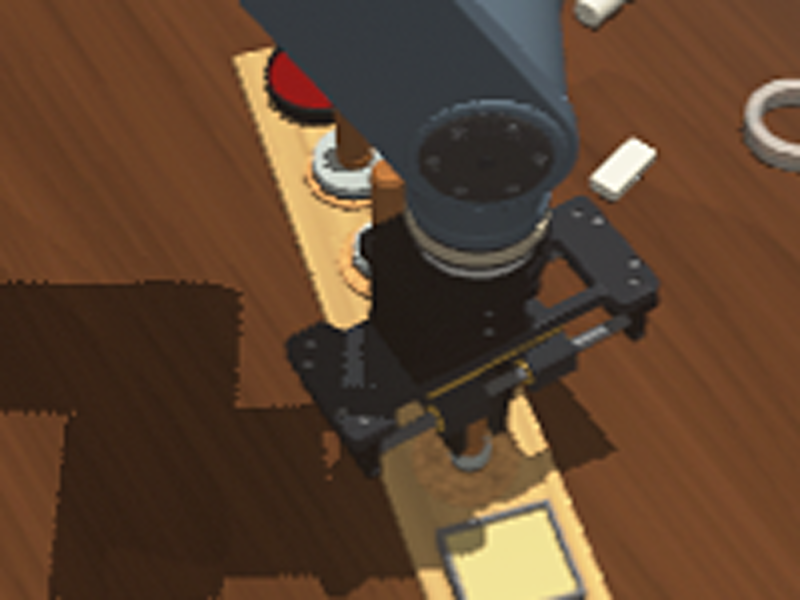

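q rests on disc d. I release it, rise and back off to the right front for a final check.

Request:
jog_arm --pt "0 0 0 0 0 0 -0.3" --pt "0 0 0 0 0 0 -0.3" --pt "0 0 0 0 0 0 -0.3" --pt "0 0 0 0 0 0 -0.3" --pt "0 -15 0 0 0 0 -0.3" --pt "0 -45 0 0 0 0 -0.3" --pt "0 -80 0 0 0 0 -0.3" --pt "0 -120 0 0 0 0 -0.3" --pt "0 -160 0 0 0 0 -0.3" --pt "40 -180 -30 0 0 0 -0.3" --pt "80 -180 -60 0 0 0 -0.3" --pt "120 -180 -90 0 0 0 -0.3" --pt "160 -180 -120 0 0 0 -0.3" --pt "200 -180 -150 0 0 0 -0.3" --pt "200 -180 -150 0 0 0 -0.3" --pt "200 -180 -150 0 0 0 -0.3"

```text
time: 28.75
position: [0.6609, -0.2926, 0.2175]
tool_rot: [-0.707, 0.001, 0.001, 0.708]
ft_force: [-0.4, 0.4, 0.3]
grip_width: 0.0569
```

```bash
python3 chk.py 9
python3 - <<'E'
from h import *
for n in ("scene","side"):
    cv2.imwrite(f"pics/{n}9f.png",pickle.load(open(f"{n}9.pkl","rb"))["img"][:,:,::-1])
E
```

```text
[ 0.66087241 -0.29262921  0.2174937 ] 0.05686186796036709
scene a foot 319 [array([0.5151, 0.0751]), np.float64(0.0273)] zmax 0.03
scene a handle 302 [array([0.5165, 0.0756]), np.float64(0.0127)] zmax 0.111
scene b foot 195 [array([0.4984, 0.0033]), np.float64(0.0229)] zmax 0.03
scene b handle 221 [array([0.4995, 0.0042]), np.float64(0.0115)] zmax 0.102
scene c foot 99 [array([ 0.482 , -0.0695]), np.float64(0.0177)] zmax 0.03
scene c handle 172 [array([ 0.4813, -0.0692]), np.float64(0.012)] zmax 0.093
scene d foot 46 [array([ 0.4572, -0.1586]), np.float64(0.029)] zmax 0.029
scene d handle 118 [array([ 0.4639, -0.1424]), np.float64(0.0094)] zmax 0.08
side a foot 171 [array([0.5112, 0.0843]), np.float64(0.0376)] zmax 0.029
side a handle 206 [array([0.5158, 0.0737]), np.float64(0.0133)] zmax 0.109
side b foot 143 [array([0.5013, 0.0139]), np.float64(0.0339)] zmax 0.03
side b handle 166 [array([0.4987, 0.0008]), np.float64(0.0121)] zmax 0.101
side c foot 89 [array([ 0.4809, -0.0705]), np.float64(0.0181)] zmax 0.029
side c handle 128 [array([ 0.4804, -0.0711]), np.float64(0.0107)] zmax 0.09
side d foot 40 [array([ 0.4532, -0.1601]), np.float64(0.0262)] zmax 0.029
side d handle 104 [array([ 0.4648, -0.1444]), np.float64(0.0098)] zmax 0.078
```

View pics/side9c.png

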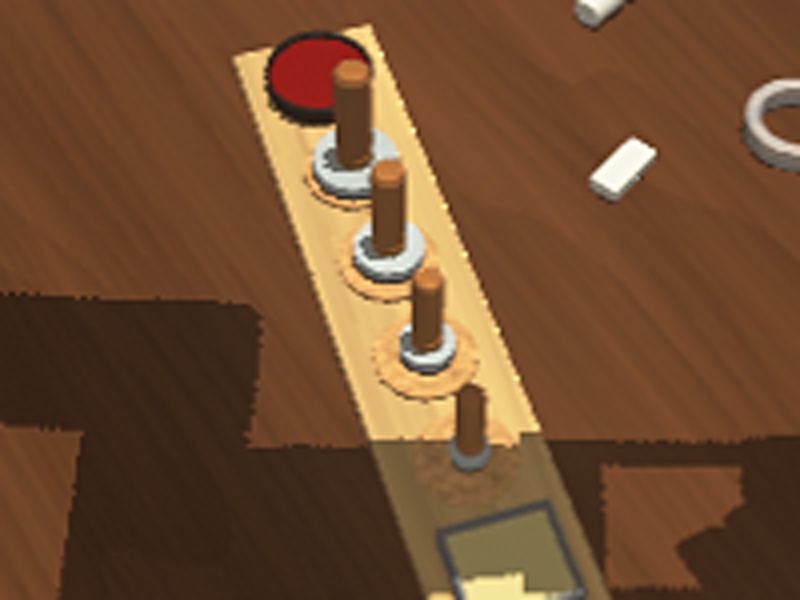

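View pics/scene9f.png

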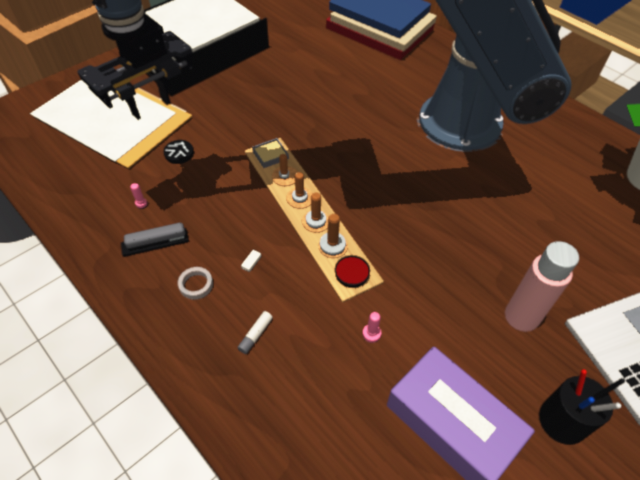

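All four stamps stand upright and centred on the discs at scene pixels (332,243), (316,219), (299,194) and (284,175). The largest is next to the pad at (352,271), the flask is upright and the arm is clear.

```bash
python3 -c "
from rig import *
print(hand_in())"
```

```text
the job is handed in; nothing more can be done
None
```

I put the four wooden-handled stamps on the cork discs in order of size, starting from the ink pad, and handed the job in at about 29 s of the 106 s allowed. The largest is on disc a, the second largest on b, the third on c and the smallest on d. Each was lowered to a contact force of 5 to 7 N and then released. The two pink look-alikes were not touched.

- **Final check:** both cameras showed every stamp upright with its handle within about 4 mm of its disc's estimated centre (12 mm is allowed). The flask was standing and the arm was clear of everything.
- **Disagreements:** the two cameras differed by 2 to 4 mm in y, close to the stated calibration error. Some foot fits failed in the last images: disc d in both views, and discs a and b in the side view. They came out oversized because neighbouring surfaces got into the mask. For disc d I relied on the handle fit and the close-up image instead, and for a and b also on the scene-camera fits.

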